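Stand a rinsed paintbrush in the brush dryer and start it

TASK

Stand the rinsed red-handled brush in the steel cup of the brush dryer, bristles up, lowering the handle gently to the bottom of the cup rather than dropping it. Then start the dryer: twist its orange spring-loaded knob clockwise all the way to its stop, and let go so that it springs back. Leave the blue brush in its place on the rest, and do not disturb the bottle or the jar.

Things in the scene. Friction and masses are not known exactly. Their poses are not given: they have to be found in the camera images.
- brush_red: Paintbrush, 188 mm, 30 g: red straight handle 12 mm in diameter, 140 mm long; brass ferrule 22 mm; dark bristles 26 mm (13 mm wide). Origin: centre of the handle's foot; +z runs to the bristles. Starts in the rest sloping 45 degrees, foot low, bristles up and away from the robot. Centre of mass 83 mm from the foot; overhangs freely from 96 mm on: hold it about 130 mm from the foot.
- brush_blue: The same brush with a blue handle, in the other place of the rest; it must stay there. Same origin and axes.
- brush_rest: Fixed wooden rest with two sloped places at y = +45 and -45 mm (which brush is where varies). Base 135 x 160 x 12 mm, x from -90 to 46 mm. Origin: underside, midway between the places. A brush's foot sits at x = -65, z = 35 mm; it leans to the rest's +x over a notched bar 85 to 95 mm from its foot, ribs 13.5 mm either side of its axis. Nothing of the rest is above 107 mm.
- dryer: Fixed brush dryer: white housing 120 (x) x 130 (y) x 50 mm high, x from -15 to 105 mm; upright steel holder cup on top; on its -x side (facing the robot) a grey panel sloping down at 30 degrees with the orange knob. Origin: underside, on the middle line.
- cup_floor (a point): Centre of the inner floor of the steel holder cup, 53 mm above the table. The cup is a round upright tube, inner diameter 30 mm, outer diameter 36 mm, inner depth 75 mm, 55 mm behind (+x) the dryer's origin. z points up.
- cup_rim (a point): Centre of the mouth of the steel cup, 75 mm above cup_floor, 128 mm above the table. z points up.
- knob_grip (a point): On the orange knob's axis at grip height, 28 mm above the panel. The knob is a bar 40 mm long, 12 mm thick, its top 6 mm above this point, on a black disc 44 mm in diameter, 5 mm thick. z: outwards along the axis, leaning 30 degrees from vertical to the dryer's -x; x along the bar, y across it (they turn with the knob). In plan it is 126 mm from the cup's axis.
- start_knob (a joint): Knob angle (rad): 0 at rest, grows clockwise as seen looking down onto the knob, hard stop at 1.2. A spring returns it to 0 when let go (0.04 N m at rest, 0.18 N m at the stop). At 0 the bar points 0.6 rad anticlockwise of straight up the slope, at the stop 0.6 rad clockwise of it.
- bottle: Loose amber bottle with a red cap, 56 mm in diameter, 140 mm high, standing on the far side of the table; bystander. Origin: centre of its underside.
- jar: Loose amber jar with a white cap, 48 mm in diameter, 55 mm high, standing near the robot; bystander. Origin: centre of its underside.

How it is judged:
By the outcome, as a careful person would: the job done as asked, in the order asked, and still so for the second after the job is handed in, with the robot touching nothing.
It also fails if it takes over 56 s, if anything falls off the work surface, if the arm or the gripper's body presses on something with over 40 N, if the wrist force passes 120 N, or if a joint passes its speed limit or range.

ROBOT

A 6-joint arm with a two-finger parallel gripper is mounted at the origin on the work surface. World frame = base frame: x ahead of the robot, y to its left, z up, the work surface at z = 0. Lengths are in m, angles in rad, forces in N, time in s.
With the tool pointing down it reaches from about 0.35 to 0.775 m from the base axis. Payload 7.3 kg.
Tool frame: the origin (TCP) lies on the front face of the gripper's body, between the roots of the fingers; the fingertips stand ahead of it and the grasp point (between the pads) lies 47 mm ahead of it (finger_overhang is the z of the fingertips in the tool frame, in m); z points along the fingers, y is the line along which they close (so a half turn about z gives the same grasp; the last joint's range is limited). The gripper opens to 92 mm and grips with 3 to 60 N. Pads are 19 mm wide; open, the fingers measure 130 mm over their backs; the gripper's body (75 mm by 190 mm) begins 47 mm behind the grasp point.
Start: joints at [-1.457, 0.342, 1.524, -0, 1.275, -0.146], TCP at [0.135, -0.507, 0.292] pointing down, gripper open.
Joint ranges: [-2.53, 2.53], [-0.77, 2.02], [0.04, 2.7], [-1, 4.14], [0.28, 2.66], [-3.11, 3.11]. Speed limits (rad/s): [2.57, 2.57, 3.14, 3.14, 3.14, 3.14].

INTERFACE

Orientations are given as [roll, pitch, yaw] about the fixed x, y, z axes, in that order (R = Rz(yaw) Ry(pitch) Rx(roll)).
In Python, from cell import * gives the robot as it stands. The module is installed in compiled form; this text tells all that it offers.
- The arm moves only by the tool arm_command, never from a script. Its argument "series" is a list of rows, each an object of numbers: "x", "y", "z": the shift along the tool's x, y, z in mm; "rx", "ry", "rz": the turn, a rotation vector about the tool's x, y, z in degrees. A call has 1 to 20 rows; each row is the pose to reach, as a shift and turn from the pose commanded when the call began, along the tool's axes at that moment; what a row does not reach only later rows make up. A row lasts 1/10 s, in which the tool goes at most 50 mm and 8.59 degrees, less where a joint would pass 70% of its speed; a pose out of reach is approached as far as the arm can. A call with a gripper value outside its range is refused whole. "hand" is the finger opening in mm, from 0 to 91.8, set as the call begins (left out, the last holds). The fingers move at their own pace and stop on an object; "squeeze" is the grip in N (left out, the last holds). Time passes only in rows, so rows that repeat a pose let the fingers close. It gives the time, the measured TCP pose, the force, the opening and the grip force at its end, in the units of the state.
- observe(): the state, without advancing time (a new reading comes with each control period).
- read_camera(name): name is "scene" or "top" or "wrist"; returns a dict with "pixels" (480x640x3 uint8, blue, green, red), "K" (3x3 intrinsics, pixels), "rvec" (rotation vector, rad) and "tvec" (3), from world to camera coordinates, as OpenCV has them. Camera axes: x right, y down, z forward; pixel columns grow to the right and rows downward; lengths in m; the calibration is good to about 2 mm. A picture is of the moment at which its call begins. There is no depth.
- hand_in(): hands the job in; it is judged then, once.
Trained networks look in a picture, given as the dict that the camera call returned (one of the last four; its "shot" number tells which), for a name from the list of things; names that differ only in an ending like _2 or _b are one class to them, and where a whole thing is asked for, a point or a joint stands for the part that bears it (a point fixed in the world has none). Each returns a list of dicts, best first, with "confidence" (0 to 1); they miss things now and then, are a little off and sometimes report something else, mostly with a low value. They report only what shows in the picture. A call takes as long as a camera call.
- boxes_of(picture, query): "point" ([x, y, z] in m, in world coordinates, good to about 4 mm: the middle of the surface that is visible of it).
- trace(picture, query): "pixels" (480x640 bool, what is visible of it).
- mark_of(picture, query): "point" ([x, y, z] in m, in world coordinates, good to about 4 mm: a listed point, or the origin of a listed thing).
The state is a dict: "time": time; "qpos": joint angles; "qvel": joint speeds; "joint_efforts": joint torques, N m; "tool_pos": TCP position; "tool_rot": TCP orientation; "contact_force": force on the tool from outside, world axes, zero at the start; "torque": the same for the moment, N m; "opening": finger opening in m; "grip_force": force on a finger pad.
Only numpy, scipy, OpenCV 4.12 (cv2) and the standard library are available. Lean on these libraries where they do the work, as an engineer would, in place of code of your own. Each camera call takes 0.05 s, during which the arm holds its last target. There are 200 camera calls.

## Working session

There is one attempt and no reset: what is moved stays moved. The work goes in short steps, Python scripts to look and compute and a tool call to move; the robot and the scene stay as the last step left them, time stands still between calls to the robot, and variables do not carry over. Pictures are saved under pics/ and viewed, at most 10 in all, crops included, and the job is handed in when it is done.

Besides the shell and the picture viewer there is one more tool, called as name(argument=value, ...) on one line, values as JSON. arm_command: Moves the arm, as the interface text tells. Its arguments: {"type":"object","properties":{"series":{"type":"array"},"hand":{"type":"number"},"squeeze":{"type":"number"}},"required":["series"]}

```bash
mkdir -p pics; python3 - <<'E'
from cell import *
import cv2,numpy as np
np.set_printoptions(precision=4,suppress=True)
s=observe();print(s['time'],s['tool_pos'],s['tool_rot'],s['opening'],globals().get('finger_overhang'))
ims=[]
for c in ["scene","top"]:
    p=read_camera(c);ims.append(p['pixels'])
    R=cv2.Rodrigues(np.array(p['rvec']))[0];print(c,'cam at',-R.T@np.array(p['tvec']).ravel(),p['K'][0][0])
    for q in ["brush_red","brush_blue","brush_rest","dryer","cup_floor","cup_rim","knob_grip","bottle","jar"]:
        print(q,[(np.array(d['point']),round(d['confidence'],2)) for d in mark_of(p,q)[:2]])
    cv2.imwrite(f"pics/{c}1.png",p['pixels'])
E
```

```text
0.0 [ 0.1348 -0.5071  0.2916] [-3.1401 -0.0002  0.2598] 0.09163214932859161 0.0655
scene cam at [1.2099 0.5057 0.7101] 529.0889270145947
brush_red [(array([ 0.4823, -0.1211,  0.0347]), 0.61)]
brush_blue [(array([ 0.5432, -0.1778, -0.0004]), 0.32)]
brush_rest [(array([ 0.5434, -0.1758,  0.0001]), 0.7)]
dryer [(array([ 0.5165,  0.2485, -0.0006]), 0.79)]
cup_floor [(array([0.5745, 0.2462, 0.0522]), 0.71)]
cup_rim [(array([0.5754, 0.2459, 0.1292]), 0.92)]
knob_grip [(array([0.4434, 0.2435, 0.052 ]), 0.84)]
bottle [(array([ 0.7787,  0.0097, -0.0006]), 0.71)]
jar []
top cam at [ 0.517  -0.0348  1.1851] 550.981599468518
brush_red [(array([ 0.4791, -0.1271,  0.0333]), 0.8)]
brush_blue [(array([ 0.4691, -0.2188,  0.0361]), 0.85)]
brush_rest [(array([ 0.5366, -0.1766, -0.0006]), 0.67)]
dryer [(array([0.5217, 0.2503, 0.0001]), 0.79)]
cup_floor [(array([0.5762, 0.2477, 0.0538]), 0.82)]
cup_rim [(array([0.5726, 0.248 , 0.1278]), 0.65)]
knob_grip [(array([0.4534, 0.2433, 0.0551]), 0.59)]
bottle [(array([ 0.7814,  0.0101, -0.0049]), 0.92), (array([0.5731, 0.2477, 0.1292]), 0.26)]
jar [(array([ 0.3812, -0.0068, -0.0005]), 0.77)]
```

View pics/scene1.png

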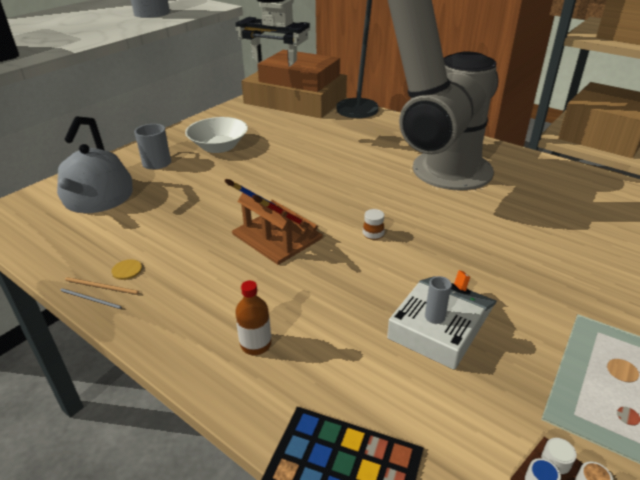

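View pics/top1.png

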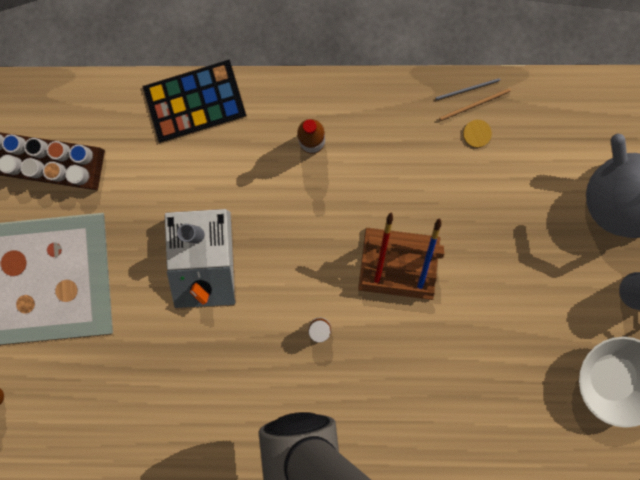

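The scene picture shows the red brush in the rest place nearer the dryer, at about (290,213). The knob is at (462,280) and the cup at (438,300). In the top picture the red foot is near (379,282) with its tip at (390,215), the cup mouth is at (191,233) and the knob at (201,292). Next I'll measure the red brush axis from both masks.

```bash
cat > h.py <<'E'
from cell import *
import cv2,numpy as np
from scipy.spatial.transform import Rotation as Ro
np.set_printoptions(precision=4,suppress=True)
def cam(p):
    R=cv2.Rodrigues(np.array(p['rvec'],float))[0]; t=np.array(p['tvec'],float).ravel()
    return np.array(p['K'],float),R,t
def project(p,X): return cv2.projectPoints(np.array(X,float).reshape(-1,3),np.array(p['rvec'],float),np.array(p['tvec'],float),np.array(p['K'],float),None)[0].reshape(-1,2)
def mask(p,q):
    r=trace(p,q); return r[0]['pixels'] if r else None
def plane(p,m):
    "world plane (n,d) through camera centre and the mask's long axis"
    ys,xs=np.nonzero(m); vx,vy,x0,y0=cv2.fitLine(np.c_[xs,ys].astype(np.float32),cv2.DIST_HUBER,0,.01,.01).ravel()
    K,R,t=cam(p); l=np.cross([x0,y0,1],[x0+vx,y0+vy,1]); P=K@np.c_[R,t]; pl=P.T@l
    return pl/np.linalg.norm(pl[:3])
def axis(pls):
    "line common to planes: point, dir"
    A=np.array(pls); d=np.linalg.svd(A[:,:3])[2][2]; d*=np.sign(d[2])
    X=np.linalg.lstsq(np.r_[A[:,:3],[d]],np.r_[-A[:,3],0],rcond=None)[0]; return X,d
def tool():
    s=observe(); return np.array(s['tool_pos']),Ro.from_euler('xyz',s['tool_rot'])
def rel(pos,Rt,base=None):
    "row (mm, deg rotvec) from the current pose to the goal"
    p,R=base or tool(); return np.r_[R.inv().apply(np.array(pos)-p)*1000,(R.inv()*Rt).as_rotvec(degrees=True)].round(1)
def Rtool(z,y):
    z=np.array(z,float)/np.linalg.norm(z); x=np.cross(y,z); x/=np.linalg.norm(x); return Ro.from_matrix(np.c_[x,np.cross(z,x),z])
E
python3 - <<'E'
from h import *
for q in ["brush_red","brush_blue"]:
    pls=[];ms=[]
    for c in ["scene","top"]:
        p=read_camera(c); m=mask(p,q)
        if m is None: print(c,'none');continue
        ys,xs=np.nonzero(m);print(q,c,m.sum(),xs.min(),xs.max(),ys.min(),ys.max()); pls.append(plane(p,m))
    if len(pls)==2:
        X,d=axis(pls); F=X+d*(.035-X[2])/d[2]; print('at z=.035',F,'dir',d,'elev',np.degrees(np.arcsin(d[2])),'az',np.degrees(np.arctan2(d[1],d[0])))
E
```

```text
brush_red scene 282 253 299 196 222
brush_red top 397 374 392 213 282
at z=.035 [ 0.4813 -0.1252  0.035 ] dir [ 0.6994 -0.0861  0.7095] elev 45.192489675947144 az -7.018876864557716
brush_blue scene 180 224 253 179 196
brush_blue top 388 418 440 219 288
at z=.035 [ 0.4692 -0.215   0.035 ] dir [ 0.7031 -0.0865  0.7058] elev 44.895288666774704 az -7.0103321913774
```

```bash
cat >> h.py <<'E'
AZ=np.radians(-7.0); FOOT=np.array([.481,-.125,.035]); AX=np.array([np.cos(AZ)*.7071,np.sin(AZ)*.7071,.7071])
def brush_pose(back=0,s=.130,tilt=20):
    t=np.radians(tilt); z=np.array([np.sin(t)*np.cos(AZ),np.sin(t)*np.sin(AZ),-np.cos(t)]); y=[np.sin(AZ),-np.cos(AZ),0]
    return FOOT+s*AX-(.047+back)*z, Rtool(z,y)
E
python3 -c "
from h import *
p,R=brush_pose(.1); print(p,rel(p,R))"
```

```text
[ 0.5223 -0.1301  0.2651] [ 471.4 -265.1   27.2   -3.8   19.8   21.7]
```

arm_command(series=[{"x": 230,"y": -130,"z": -30,"rx": -2,"ry": 10,"rz": 11},{"x": 230,"y": -130,"z": -30,"rx": -2,"ry": 10,"rz": 11},{"x": 230,"y": -130,"z": -30,"rx": -2,"ry": 10,"rz": 11},{"x": 230,"y": -130,"z": -30,"rx": -2,"ry": 10,"rz": 11},{"x": 230,"y": -130,"z": -30,"rx": -2,"ry": 10,"rz": 11},{"x": 471.4,"y": -265.1,"z": 27.2,"rx": -3.8,"ry": 19.8,"rz": 21.7},{"x": 471.4,"y": -265.1,"z": 27.2,"rx": -3.8,"ry": 19.8,"rz": 21.7},{"x": 471.4,"y": -265.1,"z": 27.2,"rx": -3.8,"ry": 19.8,"rz": 21.7},{"x": 471.4,"y": -265.1,"z": 27.2,"rx": -3.8,"ry": 19.8,"rz": 21.7},{"x": 471.4,"y": -265.1,"z": 27.2,"rx": -3.8,"ry": 19.8,"rz": 21.7},{"x": 471.4,"y": -265.1,"z": 27.2,"rx": -3.8,"ry": 19.8,"rz": 21.7},{"x": 471.4,"y": -265.1,"z": 27.2,"rx": -3.8,"ry": 19.8,"rz": 21.7},{"x": 471.4,"y": -265.1,"z": 27.2,"rx": -3.8,"ry": 19.8,"rz": 21.7}], hand=44, squeeze=15)

```text
time: 2.7
tool_pos: [0.5226, -0.1289, 0.2645]
tool_rot: [-3.141, -0.349, -0.12]
contact_force: [0.0, 0.0, -0.0]
opening: 0.0444
grip_force: 0.0
```

```bash
python3 - <<'E'
from h import *
s=observe();print(s['time'],s['tool_pos'],s['qpos'],s['opening'])
p,R=brush_pose(.1); print('remaining',rel(p,R)); p2,R2=brush_pose(0); print('grasp',rel(p2,R2))
w=read_camera("wrist"); K,Rc,t=cam(w); print('wrist cam',-Rc.T@t, Rc[2])
im=w['pixels'].copy()
print([ (d['confidence'],np.array(d['point'])) for d in mark_of(w,"brush_red")[:2]])
m=mask(w,"brush_red")
if m is not None:
    T=read_camera("top"); pls=[plane(w,m),plane(T,mask(T,"brush_red"))]; X,d=axis(pls); print('axis at z=.127',X+d*(.127-X[2])/d[2],d)
for q in project(w,[FOOT+k*AX for k in(0,.05,.096,.13,.188)]): cv2.circle(im,tuple(int(v) for v in q),3,(0,255,0),-1)
cv2.imwrite('pics/w1.png',im)
E
```

```text
2.7 [ 0.5226 -0.1289  0.2645] [-0.4349  0.2542  1.7789  0.1516  0.7817  1.1656] 0.04440162991609194
remaining [ 0.   1.2 -0.5 -0.1  0.   0.1]
grasp [ 0.1  1.3 99.5 -0.1  0.   0.1]
wrist cam [ 0.5669 -0.1351  0.3794] [ 0.0397 -0.0044 -0.9992]
[(0.66, array([ 0.4804, -0.1286,  0.039 ]))]
axis at z=.127 [ 0.5776 -0.1376  0.127 ] [ 0.6304 -0.0772  0.7725]
```

View pics/w1.png

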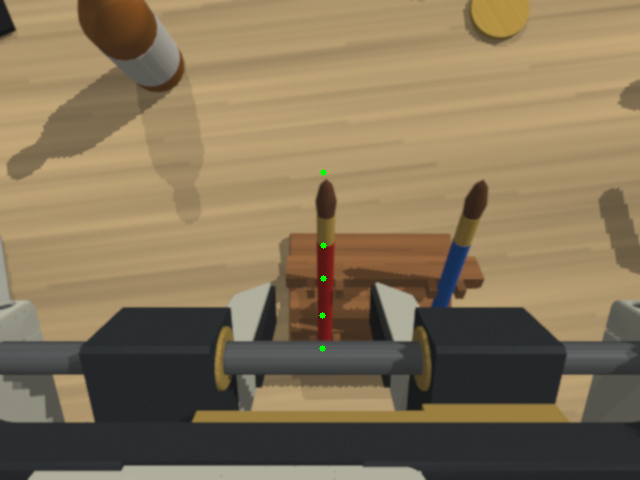

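The wrist picture shows the red brush centred between the fingers, at column 325. The predicted tip is at (323,172) and the actual one at (326,180), so the brush sits about 5 mm lower along its axis. I'll shift the grasp to match and close.

arm_command(series=[{"x": -4.5,"y": 1,"z": 50},{"x": -4.5,"y": 1,"z": 80},{"x": -4.5,"y": 1,"z": 101.5},{"x": -4.5,"y": 1,"z": 101.5},{"x": -4.5,"y": 1,"z": 101.5}])

```text
invalid input
```

arm_command(series=[{"z": 0},{"z": 0},{"z": 0},{"z": 0},{"z": 0},{"z": 0}], hand=0, squeeze=15)

```text
invalid input
```

```bash
python3 - <<'E'
from h import *
s=observe();print(s['time'],s['tool_pos'],s['tool_rot'],s['qpos'],s['opening'],s['grip_force'],s['contact_force'])
p,R=tool()
w=read_camera("wrist");cv2.imwrite('pics/w2.png',w['pixels'])
# lift along the rest's outward normal+up, in tool axes
print(R.inv().apply([0,0,100]))
E
```

```text
2.95 [ 0.5218 -0.1314  0.2655] [-3.1414 -0.3504 -0.1251] [-0.4398  0.2522  1.7793  0.1517  0.7815  1.166 ] 0.043801220492615214 0.0 [0.7685 0.3261 0.2888]
[ 34.3263  -0.0215 -93.9239]
```

View pics/w2.png

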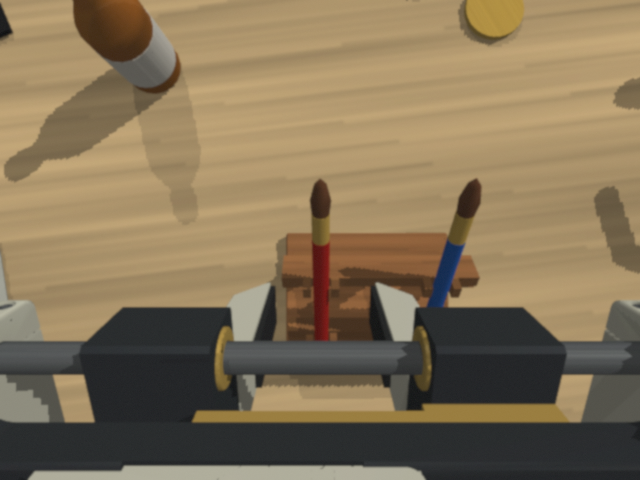

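The calls were refused and nothing moved; the brush still lies at columns 318-322, between the fingers. I'll write every field in each row this time.

arm_command(series=[{"x": -4.5,"y": 0,"z": 50,"rx": 0,"ry": 0,"rz": 0},{"x": -4.5,"y": 0,"z": 80,"rx": 0,"ry": 0,"rz": 0},{"x": -4.5,"y": 0,"z": 101.5,"rx": 0,"ry": 0,"rz": 0},{"x": -4.5,"y": 0,"z": 101.5,"rx": 0,"ry": 0,"rz": 0},{"x": -4.5,"y": 0,"z": 101.5,"rx": 0,"ry": 0,"rz": 0}])

```text
time: 3.5
tool_pos: [0.5525, -0.1344, 0.1685]
tool_rot: [-3.141, -0.35, -0.124]
contact_force: [1.0, 0.6, 0.8]
opening: 0.0443
grip_force: 0.0
```

arm_command(series=[{"x": 0,"y": 0,"z": 0,"rx": 0,"ry": 0,"rz": 0},{"x": 0,"y": 0,"z": 0,"rx": 0,"ry": 0,"rz": 0},{"x": 0,"y": 0,"z": 0,"rx": 0,"ry": 0,"rz": 0},{"x": 0,"y": 0,"z": 0,"rx": 0,"ry": 0,"rz": 0},{"x": 0,"y": 0,"z": 0,"rx": 0,"ry": 0,"rz": 0},{"x": 0,"y": 0,"z": 0,"rx": 0,"ry": 0,"rz": 0}], hand=0, squeeze=15)

```text
time: 4.1
tool_pos: [0.5528, -0.1338, 0.1685]
tool_rot: [-3.141, -0.35, -0.123]
contact_force: [-0.6, 1.1, 2.8]
opening: 0.0116
grip_force: 15.0
```

```bash
python3 - <<'E'
from h import *
s=observe();print(s['time'],s['tool_pos'],s['tool_rot'],s['qpos'],s['opening'],s['grip_force'],s['contact_force'])
p,R=tool(); print(R.inv().apply([0,0,100]), R.inv().apply([-70.7*np.cos(AZ),-70.7*np.sin(AZ),70.7]))
g=p+R.apply([0,0,.047]); print('grasp pt',g,'along',(g-FOOT)@AX, 'off',g-FOOT-((g-FOOT)@AX)*AX)
E
```

```text
4.1 [ 0.5528 -0.1338  0.1685] [-3.1412 -0.3504 -0.1228] [-0.4171  0.4334  1.824   0.1905  0.5559  1.1312] 0.01161269553916471 15.000157356262207 [-0.6386  1.1368  2.7863]
[ 34.3294  -0.0334 -93.9228] [-42.1326   0.0143 -90.6743]
grasp pt [ 0.5689 -0.1358  0.1243] along 0.12573786781702148 off [-0.0004  0.0001  0.0004]
```

arm_command(series=[{"x": 5,"y": 0,"z": -14,"rx": 0,"ry": 0,"rz": 0},{"x": 10,"y": 0,"z": -28,"rx": 0,"ry": 0,"rz": 0},{"x": 20,"y": 0,"z": -56,"rx": 0,"ry": 0,"rz": 0},{"x": 34,"y": 0,"z": -94,"rx": 0,"ry": 0,"rz": 0},{"x": 48,"y": 0,"z": -132,"rx": 0,"ry": 0,"rz": 0},{"x": 48,"y": 0,"z": -132,"rx": 0,"ry": 0,"rz": 0},{"x": 48,"y": 0,"z": -132,"rx": 0,"ry": 0,"rz": 0},{"x": 48,"y": 0,"z": -132,"rx": 0,"ry": 0,"rz": 0}])

```text
time: 4.9
tool_pos: [0.5519, -0.1335, 0.307]
tool_rot: [-3.14, -0.347, -0.123]
contact_force: [-1.4, -0.3, -0.2]
opening: 0.0114
grip_force: 15.0
```

```bash
python3 - <<'E'
from h import *
s=observe();print(s['time'],s['tool_pos'],s['qpos'],s['opening'],s['grip_force'],s['contact_force'])
p0,R0=tool()
pls=[]
for c in ["scene","top","wrist"]:
    p=read_camera(c); m=mask(p,"brush_red")
    print(c, None if m is None else m.sum())
    if m is not None and m.sum()>80: pls.append(plane(p,m))
X,d=axis(pls); g=p0+R0.apply([0,0,.047]); print('dir',d,'at',X+d*((g-X)@d),'grasp',g,'in tool: dir',R0.inv().apply(d))
T=read_camera("top")
for c in ["cup_floor","cup_rim","knob_grip","dryer","bottle","jar"]: print(c,[(np.array(d['point']),round(d['confidence'],2)) for d in mark_of(T,c)[:1]])
cv2.imwrite('pics/t2.png',read_camera("scene")['pixels'])
E
```

```text
4.9 [ 0.5519 -0.1335  0.307 ] [-0.4174  0.2647  1.6358  0.1267  0.9121  1.2153] 0.011437139602938814 14.999986588954926 [-1.3576 -0.2867 -0.1565]
scene 334
top 119
wrist 4508
dir [ 0.7056 -0.0677  0.7053] at [ 0.5677 -0.1371  0.2627] grasp [ 0.5678 -0.1354  0.2628] in tool: dir [ 0.9062 -0.02   -0.4223]
cup_floor [(array([0.5758, 0.2506, 0.0528]), 0.58)]
cup_rim [(array([0.5719, 0.2481, 0.1297]), 0.88)]
knob_grip [(array([0.452 , 0.2452, 0.0538]), 0.7)]
dryer [(array([0.5195, 0.2533, 0.0041]), 0.73)]
bottle [(array([0.7854, 0.0107, 0.0005]), 0.91)]
jar [(array([ 0.3775, -0.0079, -0.0039]), 0.67)]
```

View pics/t2.png

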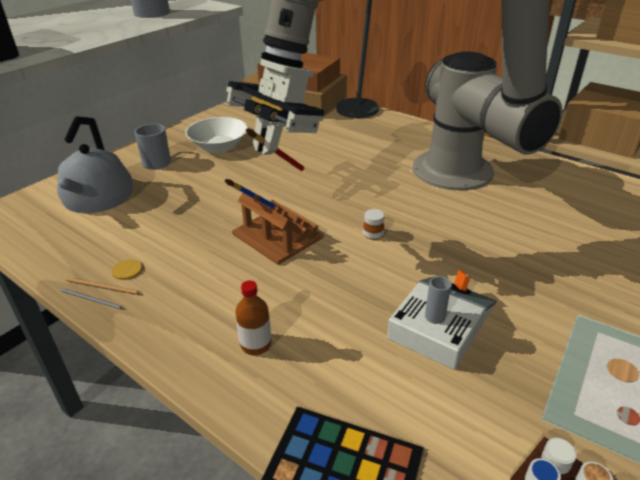

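The red brush is held clear of the rest and the blue one is still in place. Before the reorientation I'll fit a small kinematic model to the logged states, to check reachability.

```bash
cat > kin.py <<'E'
from h import *
from scipy.optimize import least_squares
Q=np.array([[-1.457,.342,1.524,0,1.275,-.146],[-.4398,.2522,1.7793,.1517,.7815,1.166],[-.4171,.4334,1.824,.1905,.5559,1.1312],[-.4174,.2647,1.6358,.1267,.9121,1.2153]])
P=np.array([[.1348,-.5071,.2916],[.5218,-.1314,.2655],[.5528,-.1338,.1685],[.5519,-.1335,.307]])
E=np.array([[-3.1401,-.0002,.2598],[-3.1414,-.3504,-.1251],[-3.1412,-.3504,-.1228],[-3.14,-.347,-.123]])
LO=np.array([-2.53,-.77,.04,-1,.28,-3.11]);HI=np.array([2.53,2.02,2.7,4.14,2.66,3.11])
Y=lambda a:Ro.from_euler('y',a);Z=lambda a:Ro.from_euler('z',a)
def fk(q,k,s4=1,s6=1):
    h,L1,L2,d,s,e,c=k
    A=Z(q[0]); B=A*Y(q[1]); C=A*Y(q[1]+q[2]); W=C*Z(s4*q[3])*Y(q[4]); 
    return A.apply([0,s,h])+B.apply([0,0,L1])+C.apply([e,0,L2])+W.apply([0,0,d]), W*Z(s6*q[5]+c)
def res(k,s4,s6):
    o=[]
    for q,p,e in zip(Q,P,E):
        a,R=fk(q,k,s4,s6); o+=list((a-p)*10)+list((R.inv()*Ro.from_euler('xyz',e)).as_rotvec())
    return np.array(o)
def fit():
    return min((( (r:=least_squares(res,[.28,.4,.4,.25,.08,0,c],args=(a,b))).cost,list(r.x),a,b) for a in(1,-1) for b in(1,-1) for c in(0,1.57,3.14,-1.57)),key=lambda t:t[0])
def ik(p,R,q0,K):
    f=lambda q:np.r_[(fk(q,*K)[0]-p)*10,(fk(q,*K)[1].inv()*R).as_rotvec()]
    r=least_squares(f,np.clip(q0,LO+.01,HI-.01),bounds=(LO,HI)); return r.cost,r.x
def goal(g,tilt,az,yturn=0):
    t,a=np.radians(tilt),np.radians(az); z=np.array([np.sin(t)*np.cos(a),np.sin(t)*np.sin(a),-np.cos(t)])
    return np.array(g)-.047*z, Rtool(z,[np.sin(a),-np.cos(a),0])*Z(np.radians(yturn))
E
python3 - <<'E'
from kin import *
c,k,a,b=fit(); print(c,np.round(k,4),a,b); K=(k,a,b)
print(np.abs(res(*K)).reshape(-1,6).max(0))
import json;json.dump(K,open('K.json','w'))
q=Q[-1]
for az in (-90,-60,30,45,60,75,90,110):
    for z in (.25,.183):
        best=min((ik(*goal([.5745,.247,z],65,az),q0,K) for q0 in (q,q+[.6,0,0,1,0,0],q+[.6,0,0,-1,0,0],q+[.6,0,0,3,0,-3])),key=lambda t:t[0]); print(az,z,round(best[0],6),best[1])
for tilt in (30,20,15,10):
  for tn in (34.4,-34.4):
    for f in(0,180):
      best=min((ik(*goal([.449,.244,.053],tilt,1,tn+f),q0,K) for q0 in (q,q+[.6,0,0,1,0,0],q+[.6,0,0,-1,0,0],q+[.6,0,0,3,0,-3])),key=lambda t:t[0]); print('knob',tilt,tn+f,round(best[0],6),best[1])
E
```

```text
1.0301017198720865e-05 [0.224  0.5079 0.379  0.2546 0.0762 0.0479 1.5707] 1 1
[0.0011 0.0011 0.0024 0.0021 0.0003 0.0001]
-90 0.25 0.123828 [ 0.6001  1.1085  0.562  -1.      2.2749  3.11  ]
-90 0.183 0.173129 [ 0.5962  1.2235  0.5295 -1.      2.292   3.11  ]
-60 0.25 0.115666 [ 0.6676  0.7242  1.2106 -0.8954  1.5748  3.11  ]
-60 0.183 0.160597 [ 0.653   0.7913  1.2454 -0.8468  1.5004  3.11  ]
30 0.25 0.0 [ 0.0995  0.3103  2.179   2.391   0.5786 -1.0963]
30 0.183 0.0 [ 0.0995  0.4775  2.2363  2.5672  0.7565 -1.3194]
45 0.25 0.0 [-0.0594  0.3505  2.1052  1.855   0.7839 -0.8355]
45 0.183 0.0 [-0.0594  0.5038  2.1588  2.0348  0.8601 -1.0986]
60 0.25 0.0 [-0.1515  0.4219  1.9697  1.5152  1.0077 -0.7213]
60 0.183 0.0 [-0.1515  0.5552  2.0183  1.6303  1.008  -0.9364]
75 0.25 0.0 [-0.1856  0.5121  1.7925  1.2828  1.23   -0.6669]
75 0.183 0.0 [-0.1856  0.6262  1.8369  1.3408  1.1893 -0.8308]
90 0.25 0.0 [-0.1788  0.6128  1.5884  1.1157  1.4516 -0.6424]
90 0.183 0.0 [-0.1788  0.7112  1.6304  1.1348  1.391  -0.7705]
110 0.25 0.0 [-0.1291  0.7565  1.2894  0.9573  1.7493 -0.6397]
110 0.183 0.0 [-
[... 451 characters left out ...]
.4475  0.322  -0.1535]
knob 20 -34.4 0.0 [ 0.4294  0.4834  2.0441 -0.4475  0.322   1.7873]
knob 20 145.6 0.0 [ 0.4294  0.4834  2.0441 -0.4475  0.322  -1.3543]
knob 15 34.4 0.0 [ 0.4064  0.4919  1.9828 -0.2354  0.4344  2.7624]
knob 15 214.4 0.0 [ 0.4064  0.4919  1.9828 -0.2354  0.4344 -0.3792]
knob 15 -34.4 0.0 [ 0.4064  0.4919  1.9828 -0.2354  0.4344  1.5616]
knob 15 145.6 0.0 [ 0.4064  0.4919  1.9828 -0.2354  0.4344 -1.58  ]
knob 10 34.4 0.0 [ 0.3852  0.5079  1.9199 -0.119   0.5539  2.6352]
knob 10 214.4 0.0 [ 0.3852  0.5079  1.9199 -0.119   0.5539 -0.5064]
knob 10 -34.4 0.0 [ 0.3852  0.5079  1.9199 -0.119   0.5539  1.4344]
knob 10 145.6 0.0 [ 0.3852  0.5079  1.9199 -0.119   0.5539 -1.7072]
```

```bash
python3 - <<'E'
from kin import *
import json;K=json.load(open('K.json'))
p0,R0=tool(); q=np.array(observe()['qpos'])
p1,R1=goal([.5745,.247,.315],65,75); r=rel(p1,R1); print(r)
for f in np.linspace(0,1,9):
    T=(p0+R0.apply(r[:3]*f/1000), R0*Ro.from_rotvec(r[3:]*f,degrees=True)); c,q=ik(*T,q,K); print(round(f,2),round(c,6),q,(T[0]+T[1].apply([0,0,.047])-.128*T[1].apply([.906,0,-.423])))
E
```

```text
[ -20.  -338.5  -35.1   56.7   36.8  -61.8]
0.0 0.0 [-0.4175  0.2633  1.6333  0.1267  0.9132  1.2155] [ 0.4788 -0.1247  0.1738]
0.12 0.0 [-0.41    0.2299  1.6951  0.3173  0.8699  0.9626] [ 0.4911 -0.0856  0.1715]
0.25 0.0 [-0.4007  0.2124  1.745   0.5162  0.861   0.6965] [ 0.5042 -0.0442  0.1701]
0.38 0.0 [-0.3868  0.2115  1.7821  0.7053  0.8853  0.4354] [ 0.5177 -0.0006  0.1697]
0.5 0.0 [-0.3656  0.2268  1.8054  0.8701  0.9373  0.1938] [0.5311 0.0453 0.1705]
0.62 0.0 [-0.335   0.2573  1.8133  1.0039  1.0091 -0.0211] [0.5439 0.0932 0.1726]
0.75 0.0 [-0.2945  0.3009  1.8039  1.1065  1.0936 -0.208 ] [0.5556 0.1431 0.1761]
0.88 0.0 [-0.2443  0.3552  1.7755  1.1813  1.1852 -0.3688] [0.5659 0.1945 0.1809]
1.0 0.0 [-0.1857  0.4176  1.7266  1.2325  1.2801 -0.5057] [0.5743 0.2471 0.187 ]
```

arm_command(series=[{"x": -5,"y": -84.6,"z": -8.8,"rx": 14.2,"ry": 9.2,"rz": -15.4},{"x": -5,"y": -84.6,"z": -8.8,"rx": 14.2,"ry": 9.2,"rz": -15.4},{"x": -5,"y": -84.6,"z": -8.8,"rx": 14.2,"ry": 9.2,"rz": -15.4},{"x": -10,"y": -169.2,"z": -17.5,"rx": 28.4,"ry": 18.4,"rz": -30.9},{"x": -10,"y": -169.2,"z": -17.5,"rx": 28.4,"ry": 18.4,"rz": -30.9},{"x": -10,"y": -169.2,"z": -17.5,"rx": 28.4,"ry": 18.4,"rz": -30.9},{"x": -15,"y": -254,"z": -26.3,"rx": 42.5,"ry": 27.6,"rz": -46.4},{"x": -15,"y": -254,"z": -26.3,"rx": 42.5,"ry": 27.6,"rz": -46.4},{"x": -15,"y": -254,"z": -26.3,"rx": 42.5,"ry": 27.6,"rz": -46.4},{"x": -20,"y": -338.5,"z": -35.1,"rx": 56.7,"ry": 36.8,"rz": -61.8},{"x": -20,"y": -338.5,"z": -35.1,"rx": 56.7,"ry": 36.8,"rz": -61.8},{"x": -20,"y": -338.5,"z": -35.1,"rx": 56.7,"ry": 36.8,"rz": -61.8},{"x": -20,"y": -338.5,"z": -35.1,"rx": 56.7,"ry": 36.8,"rz": -61.8},{"x": -20,"y": -338.5,"z": -35.1,"rx": 56.7,"ry": 36.8,"rz": -61.8},{"x": -20,"y": -338.5,"z": -35.1,"rx": 56.7,"ry": 36.8,"rz": -61.8}])

```text
time: 7.1
tool_pos: [0.5634, 0.2055, 0.3351]
tool_rot: [-3.139, -1.133, 1.305]
contact_force: [0.4, -0.9, 0.1]
opening: 0.0109
grip_force: 15.0
```

```bash
cat > look.py <<'E'
from h import *
import sys
s=observe();print(s['time'],s['tool_pos'],s['qpos'],s['opening'],s['grip_force'],s['contact_force'])
p0,R0=tool(); g=p0+R0.apply([0,0,.047]); pls=[];views=[]
for c in ["scene","top","wrist"]:
    p=read_camera(c); m=mask(p,"brush_red"); n=0 if m is None else m.sum(); print(c,n)
    cu=[(np.array(d['point']),round(d['confidence'],2)) for d in mark_of(p,"cup_rim")[:1]]; print('rim',cu)
    print('red foot',[(np.array(d['point']),round(d['confidence'],2)) for d in mark_of(p,"brush_red")[:1]])
    if n>80:
        if c!="top": pls.append(plane(p,m))
        ys,xs=np.nonzero(m); print(' box',xs.min(),xs.max(),ys.min(),ys.max()); 
    if c==sys.argv[1]: cv2.imwrite(f'pics/{sys.argv[2]}.png',p['pixels'])
if len(pls)>1:
    X,d=axis(pls); print('dir',d,'at grasp',X+d*((g-X)@d),'grasp',g); print('at z=.13',X+d*(.13-X[2])/d[2])
print('tool dir of brush',R0.apply([.906,-.02,-.423]))
E
python3 look.py scene s3
```

```text
7.1 [0.5634 0.2055 0.3351] [-0.1828  0.4146  1.7266  1.233   1.2767 -0.5009] 0.010936975967065611 15.000120252370834 [ 0.4274 -0.8625  0.1096]
scene 713
rim [(array([0.5749, 0.2451, 0.1311]), 0.55)]
red foot [(array([0.5752, 0.2497, 0.1864]), 0.56)]
 box 439 462 148 255
top 263
rim [(array([0.5708, 0.2468, 0.1257]), 0.66)]
red foot [(array([0.7824, 0.0107, 0.0009]), 0.71)]
 box 142 181 220 233
wrist 4461
rim []
red foot []
 box 304 341 215 410
dir [0.0002 0.0049 1.    ] at grasp [0.5727 0.2455 0.3152] grasp [0.5745 0.2466 0.3152]
at z=.13 [0.5727 0.2446 0.13  ]
tool dir of brush [-0.0182  0.0054  0.9999]
```

View pics/s3.png

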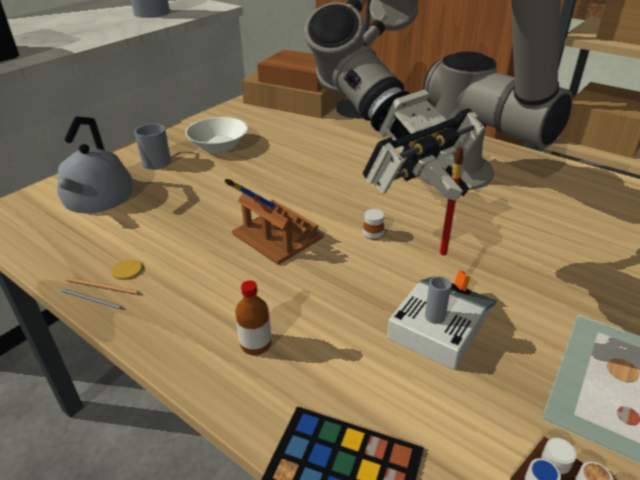

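The picture shows the brush upright over the cup, with its foot at pixel (444,255) and the cup mouth at (438,285). The foot is about 186 mm up and within 3 mm of the cup axis, so I'll lower it.

arm_command(series=[{"x": -26.5,"y": 0.5,"z": 13.9,"rx": 0,"ry": 0,"rz": 0},{"x": -53,"y": 0.5,"z": 26.5,"rx": 0,"ry": 0,"rz": 0},{"x": -75,"y": 0.5,"z": 37,"rx": 0,"ry": 0,"rz": 0},{"x": -98,"y": 0.5,"z": 47.5,"rx": 0,"ry": 0,"rz": 0},{"x": -98,"y": 0.5,"z": 47.5,"rx": 0,"ry": 0,"rz": 0},{"x": -98,"y": 0.5,"z": 47.5,"rx": 0,"ry": 0,"rz": 0}])

```text
time: 8.3
tool_pos: [0.5644, 0.2074, 0.2263]
tool_rot: [-3.137, -1.135, 1.305]
contact_force: [0.6, -0.0, -0.7]
opening: 0.0114
grip_force: 15.0
```

```bash
python3 look.py scene s4
```

```text
8.3 [0.5644 0.2074 0.2263] [-0.1791  0.584   1.8205  1.3226  1.2002 -0.7669] 0.011379174759326162 15.000179708003998 [ 0.6482 -0.0144 -0.7253]
scene 0
rim [(array([0.5774, 0.2475, 0.1315]), 0.58)]
red foot []
top 148
rim [(array([0.5723, 0.2498, 0.1294]), 0.76)]
red foot [(array([0.5768, 0.2491, 0.081 ]), 0.53)]
 box 164 188 225 234
wrist 4697
rim [(array([0.5756, 0.2537, 0.1311]), 0.77)]
red foot []
 box 304 341 214 411
tool dir of brush [-0.0179  0.0037  0.9999]
```

arm_command(series=[{"x": -3.6,"y": 0,"z": 1.7,"rx": 0,"ry": 0,"rz": 0},{"x": -7.2,"y": 0,"z": 3.4,"rx": 0,"ry": 0,"rz": 0},{"x": -10.9,"y": 0,"z": 5.1,"rx": 0,"ry": 0,"rz": 0},{"x": -13.6,"y": 0,"z": 6.3,"rx": 0,"ry": 0,"rz": 0},{"x": -15.4,"y": 0,"z": 7.2,"rx": 0,"ry": 0,"rz": 0},{"x": -15.4,"y": 0,"z": 7.2,"rx": 0,"ry": 0,"rz": 0}], squeeze=7)

```text
time: 9.5
tool_pos: [0.5641, 0.2074, 0.2086]
tool_rot: [-3.138, -1.134, 1.306]
contact_force: [0.2, 0.2, -0.5]
opening: 0.012
grip_force: 7.0
```

arm_command(series=[{"x": -0.9,"y": 0,"z": 0.4,"rx": 0,"ry": 0,"rz": 0},{"x": -1.8,"y": 0,"z": 0.8,"rx": 0,"ry": 0,"rz": 0},{"x": -2.7,"y": 0,"z": 1.3,"rx": 0,"ry": 0,"rz": 0},{"x": -2.7,"y": 0,"z": 1.3,"rx": 0,"ry": 0,"rz": 0}])

```text
time: 9.9
tool_pos: [0.5642, 0.2074, 0.2059]
tool_rot: [-3.139, -1.134, 1.307]
contact_force: [0.6, -0.6, -0.5]
opening: 0.0121
grip_force: 7.0
```

arm_command(series=[{"x": -0.9,"y": 0,"z": 0.4,"rx": 0,"ry": 0,"rz": 0},{"x": -1.8,"y": 0,"z": 0.8,"rx": 0,"ry": 0,"rz": 0},{"x": -1.8,"y": 0,"z": 0.8,"rx": 0,"ry": 0,"rz": 0}])

```text
time: 10.2
tool_pos: [0.5642, 0.2074, 0.2039]
tool_rot: [-3.139, -1.134, 1.307]
contact_force: [-0.3, -0.7, -0.2]
opening: 0.0115
grip_force: 7.0
```

arm_command(series=[{"x": -0.9,"y": 0,"z": 0.4,"rx": 0,"ry": 0,"rz": 0},{"x": -1.8,"y": 0,"z": 0.8,"rx": 0,"ry": 0,"rz": 0},{"x": -1.8,"y": 0,"z": 0.8,"rx": 0,"ry": 0,"rz": 0}])

```text
time: 10.5
tool_pos: [0.5641, 0.2073, 0.2019]
tool_rot: [-3.139, -1.134, 1.307]
contact_force: [0.9, 0.2, -0.7]
opening: 0.0115
grip_force: 7.0
```

arm_command(series=[{"x": -0.9,"y": 0,"z": 0.4,"rx": 0,"ry": 0,"rz": 0},{"x": -1.8,"y": 0,"z": 0.8,"rx": 0,"ry": 0,"rz": 0},{"x": -1.8,"y": 0,"z": 0.8,"rx": 0,"ry": 0,"rz": 0}])

```text
time: 10.8
tool_pos: [0.5642, 0.2073, 0.2]
tool_rot: [-3.139, -1.135, 1.307]
contact_force: [0.5, -0.1, -1.2]
opening: 0.0112
grip_force: 7.0
```

arm_command(series=[{"x": -0.9,"y": 0,"z": 0.4,"rx": 0,"ry": 0,"rz": 0},{"x": -1.8,"y": 0,"z": 0.8,"rx": 0,"ry": 0,"rz": 0},{"x": -1.8,"y": 0,"z": 0.8,"rx": 0,"ry": 0,"rz": 0}])

```text
time: 11.1
tool_pos: [0.5647, 0.2075, 0.1997]
tool_rot: [3.14, -1.138, 1.311]
contact_force: [0.1, -0.2, 7.8]
opening: 0.0118
grip_force: 7.0
```

Contact with the cup floor came at 7.8 N, with the foot at about 53 mm. I'll unload slightly, open, and back away along the fingers.

arm_command(series=[{"x": 0.9,"y": 0,"z": -0.4,"rx": 0,"ry": 0,"rz": 0},{"x": 0.9,"y": 0,"z": -0.4,"rx": 0,"ry": 0,"rz": 0}])

```text
time: 11.3
tool_pos: [0.5644, 0.2074, 0.1998]
tool_rot: [3.141, -1.136, 1.309]
contact_force: [0.2, 0.8, 5.6]
opening: 0.0113
grip_force: 7.0
```

arm_command(series=[{"x": 0,"y": 0,"z": 0,"rx": 0,"ry": 0,"rz": 0},{"x": 0,"y": 0,"z": 0,"rx": 0,"ry": 0,"rz": 0},{"x": 0,"y": 0,"z": 0,"rx": 0,"ry": 0,"rz": 0},{"x": 0,"y": 0,"z": 0,"rx": 0,"ry": 0,"rz": 0},{"x": 0,"y": 0,"z": 0,"rx": 0,"ry": 0,"rz": 0}], hand=64)

```text
time: 11.8
tool_pos: [0.5641, 0.2073, 0.1989]
tool_rot: [-3.138, -1.134, 1.306]
contact_force: [0.2, 0.2, 0.2]
opening: 0.0469
grip_force: 0.0
```

arm_command(series=[{"x": 0,"y": 0,"z": -20,"rx": 0,"ry": 0,"rz": 0},{"x": 0,"y": 0,"z": -50,"rx": 0,"ry": 0,"rz": 0},{"x": 0,"y": 0,"z": -90,"rx": 0,"ry": 0,"rz": 0},{"x": 0,"y": 0,"z": -130,"rx": 0,"ry": 0,"rz": 0},{"x": 0,"y": 0,"z": -130,"rx": 0,"ry": 0,"rz": 0},{"x": 0,"y": 0,"z": -130,"rx": 0,"ry": 0,"rz": 0}])

```text
time: 12.4
tool_pos: [0.534, 0.0927, 0.2542]
tool_rot: [-3.141, -1.134, 1.307]
contact_force: [0.2, 0.6, -0.0]
opening: 0.064
grip_force: 0.0
```

```bash
python3 - <<'E'
from kin import *
import json;K=json.load(open('K.json'))
s=observe();print(s['time'],s['tool_pos'],s['tool_rot'],s['qpos'],s['contact_force'])
p0,R0=tool(); Ka=[]
for c in ["scene","top"]:
    p=read_camera(c)
    for q in ["knob_grip","cup_rim","dryer"]: print(c,q,[(np.array(d['point']),round(d['confidence'],2)) for d in mark_of(p,q)[:1]])
    m=mask(p,"knob_grip")
    if m is not None:
        ys,xs=np.nonzero(m); print('knob mask',m.sum(),xs.mean(),ys.mean(),cv2.minAreaRect(np.c_[xs,ys].astype(np.float32)))
    if c=="scene":
        im=p['pixels'][150:390,330:570]; cv2.imwrite('pics/s5.png',cv2.resize(im,None,fx=2.4,fy=2.4,interpolation=cv2.INTER_CUBIC))
    else: cv2.imwrite('pics/t5.png',cv2.resize(p['pixels'][190:330,130:280],None,fx=4,fy=4,interpolation=cv2.INTER_CUBIC))
E
```

```text
12.4 [0.534  0.0927 0.2542] [-3.1413 -1.1343  1.3072] [-0.4202  0.5178  1.8403  1.1517  1.3699 -0.7792] [ 0.1768  0.6107 -0.0055]
scene knob_grip [(array([0.4461, 0.2436, 0.053 ]), 0.55)]
scene cup_rim [(array([0.5754, 0.2466, 0.1317]), 0.63)]
scene dryer [(array([ 0.5135,  0.2488, -0.0003]), 0.9)]
knob mask 322 460.58385093167703 282.860248447205 ((461.26922607421875, 281.6538391113281), (19.61161231994629, 21.965007781982422), 11.309932708740234)
top knob_grip [(array([0.4522, 0.2449, 0.0563]), 0.9)]
top cup_rim [(array([0.5716, 0.2476, 0.1243]), 0.91)]
top dryer [(array([0.5198, 0.2504, 0.001 ]), 0.93)]
knob mask 382 200.39267015706807 290.84031413612564 ((199.64950561523438, 290.78863525390625), (20.713062286376953, 22.236083984375), 23.96249008178711)
```

View pics/s5.png

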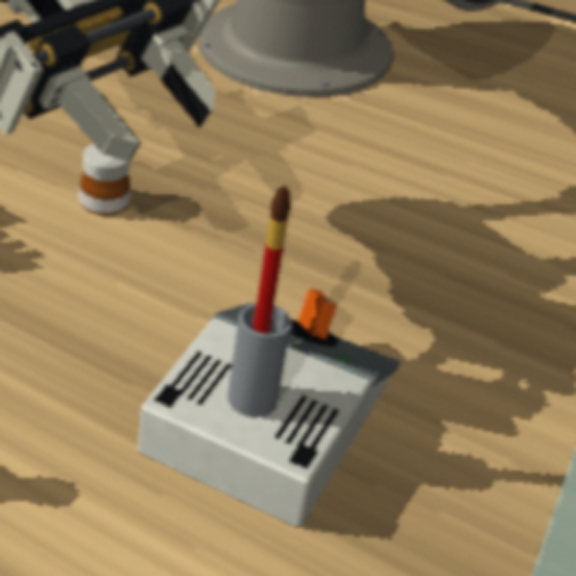

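View pics/t5.png

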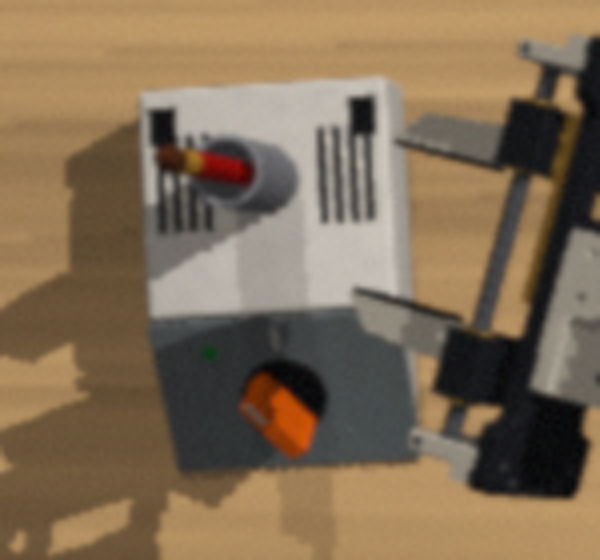

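Both crops show the red brush standing in the cup, leaning only slightly. In the top crop the knob bar runs from (255,400) to (300,440), anticlockwise of up-slope, and the dryer is turned about +2 degrees. Next I'll plan the knob grasp within the joint ranges.

```bash
cat >> kin.py <<'E'
PSI=np.radians(2.2); KN=np.array([.4484,.2432,.0540])
def knob(tilt,ang,back=0,flip=1,out=.004,side=0):
    "tool pose gripping the knob at knob angle ang; tool tilted `tilt` deg instead of 30"
    t=np.radians(tilt); c,s=np.cos(PSI),np.sin(PSI); a=np.radians(side)
    n=np.array([-np.sin(t)*np.cos(PSI+a),-np.sin(t)*np.sin(PSI+a),np.cos(t)])
    u=np.array([c,s,0]); u=u-(u@n)*n; u/=np.linalg.norm(u); l=np.cross(n,u); b=.6-ang
    bar=u*np.cos(b)+l*np.sin(b); n30=np.array([-.5*c,-.5*s,.866])
    return KN+out*n30+(.047+back)*n, Rtool(-n,flip*np.cross(n,bar))
E
python3 - <<'E'
from kin import *
import json;K=json.load(open('K.json'))
q=np.array(observe()['qpos'])
for tilt,side in((26,0),(24,0),(22,0),(24,15),(24,-15),(20,0),(40,0),(44,0),(48,0)):
  for fl in (1,-1):
    o=[]
    for a in (0,1.3):
      o.append(min((ik(*knob(tilt,a,0,fl,side=side),q0,K) for q0 in (q,q+[.8,0,0,-1.6,-.5,0],q+[.8,0,0,1.6,0,0],np.array([.4,.49,2,-.4,.35,0]),np.array([.4,.4,2.2,3.1,.35,0]))),key=lambda t:t[0]))
    print(tilt,side,fl,*[(round(c,6),x.round(2)) for c,x in o])
E
```

```text
26 0 1 (np.float64(0.000855), array([ 0.47,  0.47,  2.1 , -0.87,  0.28, -0.92])) (np.float64(0.000855), array([ 0.47,  0.47,  2.1 , -0.87,  0.28,  0.38]))
26 0 -1 (np.float64(0.000855), array([ 0.47,  0.47,  2.1 , -0.87,  0.28,  2.22])) (np.float64(0.000855), array([ 0.47,  0.47,  2.1 , -0.87,  0.28, -2.76]))
24 0 1 (np.float64(0.000259), array([ 0.45,  0.47,  2.08, -0.69,  0.28, -1.12])) (np.float64(0.000259), array([ 0.45,  0.47,  2.08, -0.69,  0.28,  0.18]))
24 0 -1 (np.float64(0.000259), array([ 0.45,  0.47,  2.08, -0.69,  0.28,  2.02])) (np.float64(0.000259), array([ 0.45,  0.47,  2.08, -0.69,  0.28, -2.96]))
22 0 1 (np.float64(0.0), array([ 0.43,  0.47,  2.08, -0.55,  0.28, -1.27])) (np.float64(0.0), array([ 0.43,  0.47,  2.08, -0.55,  0.28,  0.03]))
22 0 -1 (np.float64(0.0), array([ 0.43,  0.47,  2.08, -0.55,  0.28,  1.87])) (np.float64(0.0), array([ 0.43,  0.47,  2.08, -0.55,  0.28, -3.11]))
24 15 1 (np.float64(0.003671), array([ 0.37,  0.46,  2.07, -0.16,  0.28, -1.67])) (np.float64(0.003671), array([ 0.37,  0.46,  2.07, -0.16,  0.28, -0.37]))
24 15 -1 (np.float64(0.003671),
[... 848 characters left out ...]
0 -1 (np.float64(0.0), array([ 0.53,  0.53,  2.27,  3.96,  0.43, -2.56])) (np.float64(0.0), array([ 0.53,  0.53,  2.27,  3.96,  0.43, -1.26]))
44 0 1 (np.float64(0.0), array([0.55, 0.57, 2.31, 3.85, 0.55, 0.72])) (np.float64(0.0), array([0.55, 0.57, 2.31, 3.85, 0.55, 2.02]))
44 0 -1 (np.float64(0.0), array([ 0.55,  0.57,  2.31,  3.85,  0.55, -2.42])) (np.float64(0.0), array([ 0.55,  0.57,  2.31,  3.85,  0.55, -1.12]))
48 0 1 (np.float64(0.0), array([0.57, 0.61, 2.35, 3.79, 0.68, 0.82])) (np.float64(0.0), array([0.57, 0.61, 2.35, 3.79, 0.68, 2.12]))
48 0 -1 (np.float64(0.0), array([ 0.57,  0.61,  2.35,  3.79,  0.68, -2.32])) (np.float64(0.0), array([ 0.57,  0.61,  2.35,  3.79,  0.68, -1.02]))
```

```bash
python3 - <<'E'
from kin import *
import json;K=json.load(open('K.json'))
p0,R0=tool(); q=np.array(observe()['qpos'])
p1,R1=knob(20,0,.09); r=rel(p1,R1); print(p1,r)
for f in np.linspace(0,1,9):
    T=(p0+R0.apply(r[:3]*f/1000), R0*Ro.from_rotvec(r[3:]*f,degrees=True)); c,q=ik(*T,q,K); tips=[T[0]+T[1].apply([0,s*.055,.0655]) for s in(1,-1)]; b=[T[0]+T[1].apply([0,s*.095,0]) for s in (1,-1)]; print(round(f,2),round(c,6),q.round(2),np.round(tips,3).tolist(),np.round(b,3).tolist())
E
```

```text
[0.3996 0.2413 0.1862] [ -15.9 -167.5  126.4   66.1  -46.9 -134.6]
0.0 0.0 [-0.42  0.52  1.84  1.15  1.37 -0.78] [[0.602, 0.137, 0.226], [0.496, 0.165, 0.226]] [[0.625, 0.069, 0.254], [0.442, 0.118, 0.254]]
0.12 0.0 [-0.36  0.51  1.79  1.    1.37 -0.96] [[0.577, 0.168, 0.221], [0.469, 0.167, 0.201]] [[0.61, 0.113, 0.263], [0.424, 0.112, 0.228]]
0.25 0.0 [-0.28  0.48  1.76  0.85  1.34 -1.14] [[0.549, 0.197, 0.213], [0.45, 0.165, 0.177]] [[0.586, 0.158, 0.268], [0.415, 0.103, 0.206]]
0.38 0.0 [-0.18  0.44  1.76  0.71  1.28 -1.3 ] [[0.519, 0.222, 0.201], [0.439, 0.161, 0.157]] [[0.553, 0.202, 0.267], [0.414, 0.097, 0.19]]
0.5 0.0 [-0.08  0.4   1.77  0.57  1.17 -1.44] [[0.488, 0.243, 0.186], [0.435, 0.158, 0.141]] [[0.513, 0.241, 0.259], [0.42, 0.094, 0.181]]
0.62 0.0 [ 0.04  0.35  1.81  0.42  1.04 -1.56] [[0.459, 0.26, 0.169], [0.436, 0.159, 0.132]] [[0.469, 0.273, 0.244], [0.431, 0.099, 0.179]]
0.75 0.0 [ 0.17  0.31  1.87  0.26  0.88 -1.63] [[0.432, 0.272, 0.15], [0.442, 0.165, 0.128]] [[0.425, 0.297, 0.223], [0.441, 0.112, 0.184]]
0.88 0.0 [ 0.31  0.28  1.95  0.05  0.71 -1.65] [[0.409, 0.28, 0.132], [0.448, 0.177, 0.13]] [[0.383, 0.312, 0.197], [0.45, 0.134, 0.193]]
1.0 0.0 [ 0.45  0.27  2.03 -0.27  0.54 -1.54] [[0.391, 0.286, 0.114], [0.453, 0.198, 0.135]] [[0.346, 0.318, 0.168], [0.453, 0.165, 0.205]]
```

```bash
python3 - <<'E'
from kin import *
import json;K=json.load(open('K.json'))
p0,R0=tool(); q=np.array(observe()['qpos'])
p1,R1=knob(20,0,.09); B=np.array([.46,.08,.28]); r=rel(B,R1); print('B',r,'then world->tool at B',R1.inv().apply(p1-B)*1000,'from start',rel(p1,R1))
for f in np.linspace(0,1,7):
    T=(p0+R0.apply(r[:3]*f/1000), R0*Ro.from_rotvec(r[3:]*f,degrees=True)); c,q=ik(*T,q,K); print(round(f,2),round(c,6),q.round(2),T[0],*[np.round(T[0]+T[1].apply([0,s*.095,z]),3) for s in (1,-1) for z in(0,.0655)])
for f in (.5,1): c,q=ik(B+f*(p1-B),R1,q,K); print(c,q)
E
```

```text
B [   9.9  -67.7  -40.4   66.1  -46.9 -134.6] then world->tool at B [-23.8332 181.8264  69.6096] from start [ -15.9 -167.5  126.4   66.1  -46.9 -134.6]
0.0 0.0 [-0.42  0.52  1.84  1.15  1.37 -0.78] [0.5337 0.0939 0.2538] [0.625 0.069 0.254] [0.641 0.127 0.226] [0.442 0.118 0.254] [0.457 0.176 0.226]
0.17 0.0 [-0.38  0.5   1.72  0.92  1.43 -1.  ] [0.5214 0.0916 0.2582] [0.613 0.101 0.281] [0.617 0.155 0.244] [0.43  0.082 0.235] [0.433 0.136 0.198]
0.33 0.0 [-0.31  0.46  1.65  0.7   1.43 -1.23] [0.5091 0.0893 0.2626] [0.585 0.134 0.299] [0.581 0.179 0.252] [0.434 0.045 0.226] [0.43  0.09  0.179]
0.5 0.0 [-0.23  0.39  1.63  0.5   1.37 -1.48] [0.4968 0.0869 0.2669] [0.543 0.16  0.306] [0.538 0.193 0.249] [0.451 0.014 0.228] [0.445 0.047 0.172]
0.67 0.0 [-0.14  0.3   1.68  0.32  1.23 -1.73] [0.4845 0.0846 0.2713] [0.495 0.175 0.3  ] [0.494 0.195 0.237] [ 0.475 -0.005  0.243] [0.474 0.014 0.18 ]
0.83 0.0 [-0.06  0.21  1.78  0.16  1.03 -1.97] [0.4723 0.0823 0.2756] [0.447 0.173 0.284] [0.456 0.182 0.219] [ 0.498 -0.009  0.267] [ 0.507 -0.     0.203]
1.0 0.0 [ 0.    0.11  1.92  0.02  0.77 -2.22] [0.46 0.08 0.28] [0.407 0.156 0.262] [0.429 0.157 0.2  ] [0.513 0.004 0.298] [0.536 0.004 0.237]
1.4732546465300853e-24 [ 0.2267  0.1641  2.0041 -0.1085  0.6328 -1.9059]
1.200337258814532e-26 [ 0.4555  0.2686  2.0317 -0.2744  0.5367 -1.5388]
```

arm_command(series=[{"x": 3.3,"y": -22.6,"z": -13.5,"rx": 22,"ry": -15.6,"rz": -44.9},{"x": 3.3,"y": -22.6,"z": -13.5,"rx": 22,"ry": -15.6,"rz": -44.9},{"x": 3.3,"y": -22.6,"z": -13.5,"rx": 22,"ry": -15.6,"rz": -44.9},{"x": 3.3,"y": -22.6,"z": -13.5,"rx": 22,"ry": -15.6,"rz": -44.9},{"x": 3.3,"y": -22.6,"z": -13.5,"rx": 22,"ry": -15.6,"rz": -44.9},{"x": 3.3,"y": -22.6,"z": -13.5,"rx": 22,"ry": -15.6,"rz": -44.9},{"x": 6.6,"y": -45.1,"z": -27,"rx": 44.1,"ry": -31.3,"rz": -89.7},{"x": 6.6,"y": -45.1,"z": -27,"rx": 44.1,"ry": -31.3,"rz": -89.7},{"x": 6.6,"y": -45.1,"z": -27,"rx": 44.1,"ry": -31.3,"rz": -89.7},{"x": 6.6,"y": -45.1,"z": -27,"rx": 44.1,"ry": -31.3,"rz": -89.7},{"x": 6.6,"y": -45.1,"z": -27,"rx": 44.1,"ry": -31.3,"rz": -89.7},{"x": 6.6,"y": -45.1,"z": -27,"rx": 44.1,"ry": -31.3,"rz": -89.7},{"x": 9.9,"y": -67.7,"z": -40.4,"rx": 66.1,"ry": -46.9,"rz": -134.6},{"x": 9.9,"y": -67.7,"z": -40.4,"rx": 66.1,"ry": -46.9,"rz": -134.6},{"x": 9.9,"y": -67.7,"z": -40.4,"rx": 66.1,"ry": -46.9,"rz": -134.6},{"x": 9.9,"y": -67.7,"z": -40.4,"rx": 66.1,"ry": -46.9,"rz": -134.6},{"x": 9.9,"y": -67.7,"z": -40.4,"rx": 66.1,"ry": -46.9,"rz": -134.6},{"x": 9.9,"y": -67.7,"z": -40.4,"rx": 66.1,"ry": -46.9,"rz": -134.6},{"x": 9.9,"y": -67.7,"z": -40.4,"rx": 66.1,"ry": -46.9,"rz": -134.6}], hand=44)

```text
time: 14.8
tool_pos: [0.459, 0.0802, 0.2799]
tool_rot: [-2.938, 0.286, -2.471]
contact_force: [-0.2, 0.8, -0.1]
opening: 0.044
grip_force: 0.0
```

```bash
python3 -c "
from kin import *
p1,R1=knob(20,0,.09); print(observe()['qpos'],rel(p1,R1))"
```

```text
[ 0.0012  0.1037  1.9239  0.0188  0.7644 -2.2223] [-25.  181.   69.9  -0.    0.    0.2]
```

arm_command(series=[{"x": -6,"y": 45,"z": 17,"rx": 0,"ry": 0,"rz": 0},{"x": -12,"y": 90,"z": 35,"rx": 0,"ry": 0,"rz": 0},{"x": -19,"y": 135,"z": 52,"rx": 0,"ry": 0,"rz": 0},{"x": -25,"y": 181,"z": 70,"rx": 0,"ry": 0,"rz": 0},{"x": -25,"y": 181,"z": 70,"rx": 0,"ry": 0,"rz": 0},{"x": -25,"y": 181,"z": 70,"rx": 0,"ry": 0,"rz": 0},{"x": -25,"y": 181,"z": 70,"rx": 0,"ry": 0,"rz": 0}])

```text
time: 15.5
tool_pos: [0.402, 0.2405, 0.187]
tool_rot: [-2.939, 0.287, -2.476]
contact_force: [-0.2, 0.2, 0.8]
opening: 0.0438
grip_force: 0.0
```

```bash
python3 - <<'E'
from kin import *
s=observe();print(s['time'],s['qpos'])
w=read_camera("wrist"); print('mark',[(np.array(d['point']),d['confidence']) for d in mark_of(w,"knob_grip")[:1]], [(np.array(d['point']),d['confidence']) for d in mark_of(w,"cup_rim")[:1]])
p0,R0=tool()
for d in mark_of(w,"knob_grip")[:1]: print('in tool',R0.inv().apply(np.array(d['point'])-p0))
im=w['pixels'].copy(); c=np.cos(PSI);sn=np.sin(PSI); n=np.array([-.5*c,-.5*sn,.866]); u=np.array([.866*c,.866*sn,.5]); l=np.cross(n,u); b=u*np.cos(.6)+l*np.sin(.6); y=np.cross(n,b)
T=KN+.006*n; 
pts=project(w,[T+a*.02*b+e*.006*y for a,e in((1,1),(1,-1),(-1,-1),(-1,1))]); cv2.polylines(im,[pts.astype(np.int32)],True,(0,255,0),1)
g=project(w,[p0+R0.apply([0,0,.137])])[0]; cv2.circle(im,tuple(int(v) for v in g),3,(255,0,0),-1)
cv2.imwrite('pics/w6.png',im); print(rel(*knob(20,0,0)))
E
```

```text
15.5 [ 0.4499  0.2682  2.0282 -0.2704  0.5388 -1.5458]
mark [(array([0.4462, 0.243 , 0.0543]), 0.66)] []
in tool [0.0027 0.0035 0.14  ]
[ 1.5  2.7 90.1 -0.1  0.1 -0.2]
```

View pics/w6.png

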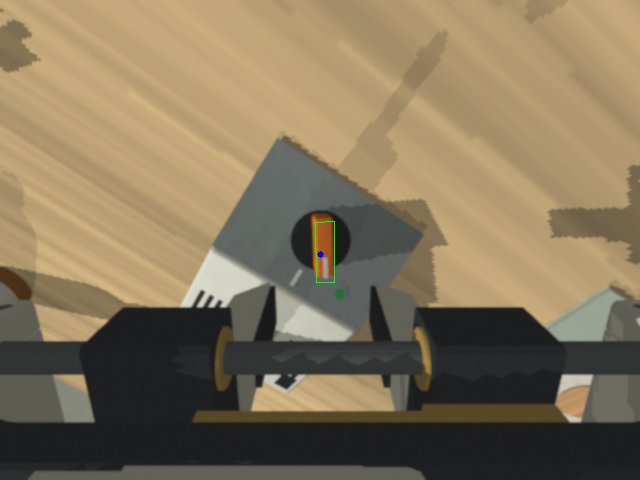

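The wrist picture shows the knob at (322,248) and the model outline at (325,252). The bar lies along the fingers and is nearly centred, so I'll descend and grip.

arm_command(series=[{"x": 3,"y": 1.3,"z": 30,"rx": 0,"ry": 0,"rz": 0},{"x": 3,"y": 1.3,"z": 55,"rx": 0,"ry": 0,"rz": 0},{"x": 3,"y": 1.3,"z": 75,"rx": 0,"ry": 0,"rz": 0},{"x": 3,"y": 1.3,"z": 85,"rx": 0,"ry": 0,"rz": 0},{"x": 3,"y": 1.3,"z": 90,"rx": 0,"ry": 0,"rz": 0},{"x": 3,"y": 1.3,"z": 90,"rx": 0,"ry": 0,"rz": 0},{"x": 3,"y": 1.3,"z": 90,"rx": 0,"ry": 0,"rz": 0}])

```text
time: 16.4
tool_pos: [0.4292, 0.2415, 0.1016]
tool_rot: [-2.939, 0.288, -2.475]
contact_force: [-0.2, 0.5, -0.3]
opening: 0.0437
grip_force: 0.0
```

arm_command(series=[{"x": 0,"y": 0,"z": 0,"rx": 0,"ry": 0,"rz": 0},{"x": 0,"y": 0,"z": 0,"rx": 0,"ry": 0,"rz": 0},{"x": 0,"y": 0,"z": 0,"rx": 0,"ry": 0,"rz": 0},{"x": 0,"y": 0,"z": 0,"rx": 0,"ry": 0,"rz": 0},{"x": 0,"y": 0,"z": 0,"rx": 0,"ry": 0,"rz": 0}], hand=0, squeeze=35)

```text
time: 16.9
tool_pos: [0.4299, 0.2403, 0.1014]
tool_rot: [-2.937, 0.286, -2.475]
contact_force: [4.3, -9.7, 4.4]
opening: 0.0127
grip_force: 34.6
```

```bash
python3 -c "
from kin import *
s=observe();print(s['time'],s['qpos'],s['opening'],s['grip_force'],s['contact_force'],s['torque']); p,R=tool(); print('grasp',p+R.apply([0,0,.047]),KN+.004*np.array([-.5,0,.866]))"
```

```text
16.9 [ 0.4211  0.4673  2.055  -0.4253  0.3206 -1.4026] 0.012677027440917364 34.62071292567998 [ 4.3147 -9.7347  4.3725] [-1.7469 -1.0464 -0.7543]
grasp [0.446  0.2408 0.0573] [0.4464 0.2432 0.0575]
```

arm_command(series=[{"x": 0,"y": -1.3,"z": 0,"rx": 0,"ry": 0,"rz": 6},{"x": 0,"y": -1.3,"z": 0,"rx": 0,"ry": 0,"rz": 12},{"x": 0,"y": -1.3,"z": 0,"rx": 0,"ry": 0,"rz": 18},{"x": 0,"y": -1.3,"z": 0,"rx": 0,"ry": 0,"rz": 24},{"x": 0,"y": -1.3,"z": 0,"rx": 0,"ry": 0,"rz": 30},{"x": 0,"y": -1.3,"z": 0,"rx": 0,"ry": 0,"rz": 35},{"x": 0,"y": -1.3,"z": 0,"rx": 0,"ry": 0,"rz": 35}], squeeze=45)

```text
time: 17.6
tool_pos: [0.4298, 0.241, 0.1013]
tool_rot: [3.136, 0.35, -3.116]
contact_force: [-2.4, 2.3, 1.1]
opening: 0.0118
grip_force: 45.1
```

```bash
python3 -c "
from kin import *
s=observe();print(s['time'],s['qpos'],s['opening'],s['grip_force'],s['contact_force'],s['torque']); p,R=tool(); print('grasp',p+R.apply([0,0,.047]), R.inv().apply(s['contact_force']),R.inv().apply(s['torque']))"
```

```text
17.6 [ 0.421   0.4673  2.0559 -0.4191  0.317  -0.7974] 0.01180665507443684 45.06694972515106 [-2.4292  2.2946  1.1086] [0.8818 0.1438 0.5081]
grasp [0.4459 0.2417 0.0572] [ 1.8444  2.3675 -1.8408] [-1.0058  0.1218 -0.1729]
```

arm_command(series=[{"x": 0,"y": 0,"z": 0,"rx": 0,"ry": 0,"rz": 6},{"x": 0,"y": 0,"z": 0,"rx": 0,"ry": 0,"rz": 12},{"x": 0,"y": 0,"z": 0,"rx": 0,"ry": 0,"rz": 18},{"x": 0,"y": 0,"z": 0,"rx": 0,"ry": 0,"rz": 24},{"x": 0,"y": 0,"z": 0,"rx": 0,"ry": 0,"rz": 29},{"x": 0,"y": 0,"z": 0,"rx": 0,"ry": 0,"rz": 29}])

```text
time: 18.2
tool_pos: [0.4298, 0.2418, 0.1016]
tool_rot: [2.96, 0.303, 2.637]
contact_force: [-5.7, 8.0, 4.3]
opening: 0.0122
grip_force: 46.4
```

```bash
cat > st.py <<'E'
from kin import *
s=observe();print(s['time'],s['qpos'],s['opening'],s['grip_force'],s['contact_force']); p,R=tool(); print('grasp',p+R.apply([0,0,.047]), R.inv().apply(s['contact_force']),'M',R.inv().apply(s['torque']))
E
python3 st.py
```

```text
18.2 [ 0.4221  0.4668  2.0558 -0.4185  0.3158 -0.2924] 0.01223411258913088 46.39396963175386 [-5.6868  7.9607  4.321 ]
grasp [0.4459 0.2426 0.0575] [ 7.1389  5.3661 -5.8843] M [-1.7148  1.3934 -0.2785]
```

arm_command(series=[{"x": 0,"y": 0,"z": 0,"rx": 0,"ry": 0,"rz": 3},{"x": 0,"y": 0,"z": 0,"rx": 0,"ry": 0,"rz": 6},{"x": 0,"y": 0,"z": 0,"rx": 0,"ry": 0,"rz": 8},{"x": 0,"y": 0,"z": 0,"rx": 0,"ry": 0,"rz": 8}])

```text
time: 18.6
tool_pos: [0.4298, 0.2419, 0.1017]
tool_rot: [2.92, 0.276, 2.497]
contact_force: [-5.2, 7.5, 4.6]
opening: 0.0125
grip_force: 47.6
```

```bash
python3 st.py
```

```text
18.6 [ 0.4224  0.4667  2.0558 -0.4191  0.3157 -0.155 ] 0.012471359570046577 47.60926145128906 [-5.1876  7.5065  4.5725]
grasp [0.446  0.2427 0.0576] [ 7.0865  4.2971 -5.9568] M [-1.4834  1.629  -0.7612]
```

arm_command(series=[{"x": 0,"y": 0,"z": 0,"rx": 0,"ry": 0,"rz": 3},{"x": 0,"y": 0,"z": 0,"rx": 0,"ry": 0,"rz": 5},{"x": 0,"y": 0,"z": 0,"rx": 0,"ry": 0,"rz": 5}])

```text
time: 18.9
tool_pos: [0.4301, 0.2417, 0.1018]
tool_rot: [2.897, 0.256, 2.41]
contact_force: [-2.6, 5.5, 4.2]
opening: 0.0139
grip_force: 49.1
```

```bash
python3 st.py
```

```text
18.9 [ 0.4219  0.4667  2.0554 -0.4201  0.316  -0.0682] 0.01387039216360179 49.12806977983564 [-2.5775  5.4786  4.1909]
grasp [0.4463 0.2425 0.0577] [ 4.3352  3.6058 -4.7357] M [-1.0985  1.0664 -1.0131]
```

The moment rose to 1.0 N m against the spring's 0.18 and the bar began to twist in the pads, so the knob is at its stop. I'll open wide so it can spring back, then retreat.

arm_command(series=[{"x": 0,"y": 0,"z": 0,"rx": 0,"ry": 0,"rz": 0},{"x": 0,"y": 0,"z": 0,"rx": 0,"ry": 0,"rz": 0},{"x": 0,"y": 0,"z": 0,"rx": 0,"ry": 0,"rz": 0},{"x": 0,"y": 0,"z": 0,"rx": 0,"ry": 0,"rz": 0},{"x": 0,"y": 0,"z": 0,"rx": 0,"ry": 0,"rz": 0},{"x": 0,"y": 0,"z": 0,"rx": 0,"ry": 0,"rz": 0},{"x": 0,"y": 0,"z": 0,"rx": 0,"ry": 0,"rz": 0},{"x": 0,"y": 0,"z": 0,"rx": 0,"ry": 0,"rz": 0},{"x": 0,"y": 0,"z": 0,"rx": 0,"ry": 0,"rz": 0},{"x": 0,"y": 0,"z": 0,"rx": 0,"ry": 0,"rz": 0},{"x": 0,"y": 0,"z": 0,"rx": 0,"ry": 0,"rz": 0},{"x": 0,"y": 0,"z": 0,"rx": 0,"ry": 0,"rz": 0}], hand=90)

```text
time: 20.1
tool_pos: [0.4297, 0.2405, 0.1011]
tool_rot: [2.899, 0.254, 2.404]
contact_force: [0.0, -0.2, 0.3]
opening: 0.0899
grip_force: 0.0
```

arm_command(series=[{"x": 0,"y": 0,"z": -20,"rx": 0,"ry": 0,"rz": 0},{"x": 0,"y": 0,"z": -50,"rx": 0,"ry": 0,"rz": 0},{"x": 0,"y": 0,"z": -90,"rx": 0,"ry": 0,"rz": 0},{"x": 0,"y": 0,"z": -120,"rx": 0,"ry": 0,"rz": 0},{"x": 0,"y": 0,"z": -120,"rx": 0,"ry": 0,"rz": 0},{"x": 0,"y": 0,"z": -120,"rx": 0,"ry": 0,"rz": 0},{"x": 0,"y": 0,"z": -120,"rx": 0,"ry": 0,"rz": 0}])

```text
time: 20.8
tool_pos: [0.3884, 0.2386, 0.2128]
tool_rot: [2.901, 0.254, 2.405]
contact_force: [-0.2, 0.8, -0.3]
opening: 0.09
grip_force: 0.0
```

```bash
python3 st.py; python3 - <<'E'
from h import *
p=read_camera("scene"); cv2.imwrite('pics/end.png',p['pixels'])
for q in ["bottle","brush_red","knob_grip","brush_rest"]: print(q,[(np.array(d['point']),round(d['confidence'],2)) for d in mark_of(p,q)[:1]])
t=read_camera("top"); print('jar',[(np.array(d['point']),round(d['confidence'],2)) for d in mark_of(t,"jar")[:1]])
m=mask(p,"knob_grip"); ys,xs=np.nonzero(m); print('knob',m.sum(),xs.mean(),ys.mean(),cv2.minAreaRect(np.c_[xs,ys].astype(np.float32)))
E
```

```text
20.8 [ 0.4608  0.2048  2.0213 -0.2469  0.6108 -0.2229] 0.08999316747169998 0.0 [-0.1887  0.8269 -0.3154]
grasp [0.4044 0.2392 0.1687] [0.7524 0.4404 0.2427] M [0.001  0.0607 0.0455]
bottle [(array([0.7812, 0.0093, 0.0012]), 0.93)]
brush_red []
knob_grip [(array([0.4476, 0.2433, 0.0513]), 0.87)]
brush_rest [(array([ 0.5437, -0.1788, -0.0006]), 0.77)]
jar [(array([ 0.3775, -0.0077, -0.0006]), 0.96)]
knob 318 460.74213836477986 282.7861635220126 ((460.0, 282.0), (22.0, 18.0), 90.0)
```

View pics/end.png

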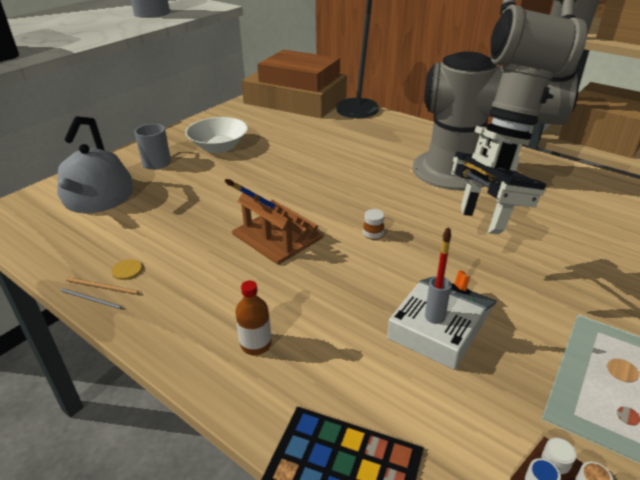

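The picture shows the red brush upright in the cup at (443,260). The knob is back at (461,283), the same mask as before the turn. The blue brush, bottle and jar have not moved, and the gripper is clear of everything.

```bash
python3 -c "
from cell import *
print(hand_in())"
```

```text
the job is handed in; nothing more can be done
None
```

The red brush stands bristles up in the cup, set down gently on the cup floor; the knob was twisted clockwise to its stop and sprang back; the blue brush, bottle and jar were left in place; and the job was handed in at about 21 s, with no verdict shown.

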